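# Set the preset switch to its code

## Task

Set the three thumbwheels of the grey preset box to the code 3-1-2, read from left to right as seen from the box's front (the side nearest the robot): each wheel must sit clicked in with its white line at that tick of the dial beside it, ticks counting 0 to 4 from the front and the longer tick being 2. The switch is delicate: roll the wheels with a light fingertip pressed on top, never bearing on the box or its wheels with more than 20 N. Leave the other things on the bench where they are.

Things in the scene. Friction and masses are not known exactly. Their poses are not given: they have to be found in the camera images.
- preset_box: grey metal box fixed to the bench, 100 (x) by 172 mm (y), flat deck 60 mm above the bench, foot flange 104 x 202 x 6 mm. Origin: centre of its underside; x from its front to its back, y to the left seen from its front, z up. Three black thumbwheels stand out of the deck in a row, at y = +48, 0 and -48 mm, their tops above x = 0
- slot_left (a point): point at deck height straight below the left wheel's top (box y = +48 mm). Each wheel sits at its own unknown height: its top is 21 to 28 mm above the deck (81 to 88 mm above the bench), so feel for it. Its axle is sprung and gives about 1 mm for each 5 N, at most 6 mm
- slot_middle (a point): point at deck height straight below the middle wheel's top (box y = 0). The rims are only finely knurled, so a wheel is turned by friction: a fingertip pressed on its top (8 to 15 N is enough) and drawn along the box's x
- slot_right (a point): point at deck height straight below the right wheel's top (box y = -48 mm). An aluminium dial cheek, a disc 3 mm thick with five black ticks, its top 6 mm below the wheel's, stands 1.5 mm to the left of each wheel and does not turn
- wheel_left (a joint): left thumbwheel, to be set to 3; 72 mm across, 18 mm wide, axle along the box's y. Rad: 0 at setting 0, +0.4189 (24 deg) per setting up to 4; grows as its top rolls to the box's +x (back). Its white line stands 48 deg forward of upright at 0, upright at 2. A sprung detent pulls it into the nearest setting; about 3 N along the rim rolls it out; stops lie just past 0 and 4
- wheel_middle (a joint): middle thumbwheel, to be set to 1; 72 mm across, 18 mm wide, axle along the box's y. Rad: 0 at setting 0, +0.4189 (24 deg) per setting up to 4; grows as its top rolls to the box's +x (back). Its white line stands 48 deg forward of upright at 0, upright at 2. A sprung detent pulls it into the nearest setting; about 3 N along the rim rolls it out; stops lie just past 0 and 4
- wheel_right (a joint): right thumbwheel, to be set to 2; 72 mm across, 18 mm wide, axle along the box's y. Rad: 0 at setting 0, +0.4189 (24 deg) per setting up to 4; grows as its top rolls to the box's +x (back). Its white line stands 48 deg forward of upright at 0, upright at 2. A sprung detent pulls it into the nearest setting; about 3 N along the rim rolls it out; stops lie just past 0 and 4
- tape_electrical: roll of black tape lying flat, 62 mm across, 19 mm high; bystander; origin: centre of its underside
- capacitor: blue and silver motor capacitor standing upright, 35 mm in diameter, 74 mm high; bystander; origin: centre of its underside
- bolt_a: steel hexagon bolt lying flat, 18 x 46 x 16 mm; bystander; origin: centre of its underside

How it is judged:
By the outcome, as a careful person would: the job done as asked, in the order asked, and still so for the second after the job is handed in, with the robot touching nothing.
It also fails if it takes over 58 s, if anything falls off the work surface, if the arm or the gripper's body presses on something with over 40 N, if the wrist force passes 120 N, or if a joint passes its speed limit or range.

## Robot

A 6-joint arm with a two-finger parallel gripper is mounted at the origin on a cart in front of the work surface, level with it; the furniture and walls round the work are solid. World frame = base frame: x ahead of the robot, y to its left, z up, the work surface at z = 0. Lengths are in mm, angles in rad, forces in N, time in s.
With the tool pointing down it reaches from about 275 to 750 mm from the base axis. Payload 10.2 kg.
Tool frame: the origin (TCP) lies midway between the tips of the shut fingers; the grasp point (between the pads) lies 19 mm behind it; z points along the fingers, y is the line along which they close (so a half turn about z gives the same grasp; the last joint's range is limited). The gripper opens to 85 mm and grips with 20 to 120 N. Pads are 22 mm wide; open, the fingers measure 114 mm over their backs; the gripper's body (76 mm by 85 mm) begins 54 mm behind the grasp point. The pads swing forward as they close: fully open they stand 13 mm farther back than shut.
Start: joints at [0.895, 0.313, 1.498, -0, 1.331, -0.223], TCP at [229.693, 472.094, 231.294] pointing down, gripper open.
Joint ranges: [-2.94, 2.94], [-0.97, 2.17], [0.19, 2.56], [-1.23, 4.37], [0.02, 3.11], [-2.88, 2.88]. Speed limits (rad/s): [2.39, 2.39, 3.01, 3.14, 3.14, 3.14].

## Interface

Orientations are given as a unit quaternion [w, x, y, z].
In Python, from rig import sense, capture, finish_job, find_in, place_of gives the robot as it stands. The module is installed in compiled form; this text tells all that it offers.
- The arm moves only by the shell command python3 -m jog 'ROWS' [FORCE]. ROWS is JSON, a list of rows, each an object of numbers: "tx", "ty", "tz": the shift along the tool's x, y, z in mm; "ax", "ay", "az": the turn, a rotation vector about the tool's x, y, z in rad; "jaw": the closure, from -1 (fully open) to 1 (shut), so that 0 is half open. In form: [{"tx": .., "ty": .., "tz": .., "ax": .., "ay": .., "az": .., "jaw": ..}, ...]. A call has 1 to 5 rows; each row shifts and turns the commanded pose from where the row before left it, along the tool's axes as they then stand; what a row does not reach is not made up. A row lasts 1/8 s, in which the tool goes at most 62.5 mm and 10.7 degrees, less where a joint would pass 70% of its speed; a pose out of reach is approached as far as the arm can. A call with a gripper value outside its range is refused whole. The fingers move at their own pace and stop on an object; FORCE is the grip in N (left out, the last holds). Time passes only in rows, so rows that do not move let the fingers close. It gives the time, the measured TCP pose, the force, the opening and the grip force at its end, in the units of the state.
- sense(): the state, without advancing time (a new reading comes with each control period).
- capture(name): name is "scene" or "side" or "wrist"; returns a dict with "color" (384x512x3 uint8, red, green, blue), "depth" (384x512 float32, mm along the optical axis (not along the pixel's ray), 0 where there is no reading), "fx", "fy", "cx", "cy" (pixels), "k1" (the pictures are not rectified: a ray, as slopes to the right and down, at radius r is drawn at 1 + k1 r^2 times it, then the intrinsics apply), "camera_from_world" (4x4, takes a point from world to camera coordinates); the wrist camera has in their place "mount" (4x4, takes a point from camera to tool coordinates, whose origin is the TCP and whose axes are the flange's). Camera axes: x right, y up, looking along -z (the intrinsics and any distortion apply to the point x, -y, -z); pixel columns grow to the right and rows downward; lengths in mm; the calibration is good to about 2 mm. A picture is of the moment at which its call begins: read the wrist's pose just before it.
- finish_job(): hands the job in; it is judged then, once.
Trained networks look in the newest picture that a camera, given by its name, has taken for a name from the list of things; names that differ only in an ending like _2 or _b are one class to them, and where a whole thing is asked for, a point or a joint stands for the part that bears it (a point fixed in the world has none). Each returns a list of dicts, best first, with "conf" (0 to 1); they miss things now and then, are a little off and sometimes report something else, mostly with a low value. They report only what shows in the picture. A call takes as long as a camera call.
- find_in(query, camera): "centre" ([column, row] in pixels, amid what is visible of it).
- place_of(query, camera): "centre" ([column, row] in pixels: a listed point, or the origin of a listed thing).
The state is a dict: "time_s": time; "joints": joint angles; "dq": joint speeds; "tau": joint torques, N m; "eef_pos": TCP position; "ee_rot": TCP orientation; "force": force on the tool from outside, world axes, zero at the start; "wrist_torque": the same for the moment, N m; "grip_width": opening from 0.0 (shut) to 1.0 (fully open); "grip_force": force on a finger pad.
Only numpy, scipy, OpenCV 4.12 (cv2) and the standard library are available. Lean on these libraries where they do the work, as an engineer would, in place of code of your own. Each camera call takes 0.05 s, during which the arm holds its last target. There are 200 camera calls.

## Working session

There is one attempt and no reset: what is moved stays moved. The work goes in short steps, Python scripts to look and compute and a shell command to move; the robot and the scene stay as the last step left them, time stands still between calls to the robot, and variables do not carry over. Pictures are saved under pics/ and viewed, at most 10 in all, crops included, and the job is handed in when it is done.

```bash
mkdir -p pics; cat > h.py <<'E'
import numpy as np, cv2
from rig import sense, capture, finish_job, find_in, place_of
from scipy.spatial.transform import Rotation as R
def rot(q): return R.from_quat([q[1],q[2],q[3],q[0]]).as_matrix()
def cfw(c,s=None):
    if "camera_from_world" in c: return np.array(c["camera_from_world"])
    T=np.eye(4);T[:3,:3]=rot(s["ee_rot"]);T[:3,3]=s["eef_pos"]
    return np.linalg.inv(T@np.array(c["mount"]))
def slopes(c,px):
    d=np.array([(px[0]-c["cx"])/c["fx"],(px[1]-c["cy"])/c["fy"]]);u=d.copy()
    for _ in range(20): u=d/(1+c["k1"]*(u@u))
    return u
def onplane(c,px,z,s=None):
    u=slopes(c,px);W=np.linalg.inv(cfw(c,s));d=W[:3,:3]@[u[0],-u[1],-1];o=W[:3,3]
    return o+d*(z-o[2])/d[2]
def bydepth(c,px,s=None):
    u=slopes(c,px);D=float(c["depth"][int(round(px[1])),int(round(px[0]))])
    return (np.linalg.inv(cfw(c,s))@[u[0]*D,-u[1]*D,-D,1])[:3]
def proj(c,p,s=None):
    q=cfw(c,s)@np.r_[p,1];u=np.array([q[0],-q[1]])/-q[2];u=u*(1+c["k1"]*(u@u))
    return [c["fx"]*u[0]+c["cx"],c["fy"]*u[1]+c["cy"]]
E
python3 - <<'E'
from h import *
np.set_printoptions(precision=1,suppress=True)
ims=[]
s=sense();print(s)
for cam in ["scene","side","wrist"]:
    c=capture(cam);ims.append(c["color"])
    for q,z in [("preset_box",0),("slot_left",60),("slot_middle",60),("slot_right",60),("tape_electrical",0),("capacitor",0),("bolt_a",0)]:
        for r in place_of(q,cam)[:1]: print(cam,q,round(r["conf"],2),np.array(r["centre"]),onplane(c,r["centre"],z,s))
cv2.imwrite("pics/a.png",cv2.resize(np.vstack([np.hstack(ims[:2]),np.hstack([ims[2],ims[2]*0])]),(800,600))[:,:,::-1])
E
```

```text
{'time_s': 0.0, 'joints': array([ 0.9,  0.3,  1.5,  0. ,  1.3, -0.2]), 'dq': array([-0., -0.,  0., -0.,  0., -0.]), 'tau': array([  0. , -41.2, -26. ,  -0. ,   0. ,   0. ]), 'eef_pos': array([229.5, 471.9, 230.7]), 'ee_rot': array([-0. ,  0.2,  1. , -0. ]), 'force': array([0.9, 0.1, 0.6]), 'wrist_torque': array([ 0., -0.,  0.]), 'grip_force': 0.0, 'grip_width': 0.996584728358595}
scene preset_box 0.74 [207.6 227. ] [575.7  87.6   0. ]
scene slot_left 0.84 [202.6 189.3] [588.  133.7  60. ]
scene slot_middle 0.83 [210.6 207.2] [582.5  78.1  60. ]
scene slot_right 0.86 [220.3 220.4] [585.  37.  60.]
scene capacitor 0.79 [272.1 195.5] [737.4 113.8   0. ]
side preset_box 0.74 [222.7 211. ] [581.8  80.6   0. ]
side slot_left 0.74 [211.8 181.1] [582.4 124.7  60. ]
side slot_middle 0.76 [222.1 195.1] [578.3  70.8  60. ]
side slot_right 0.96 [236.4 206.4] [585.8  23.3  60. ]
side capacitor 0.82 [267.6 178. ] [737.4 119.2   0. ]
```

View pics/a.png

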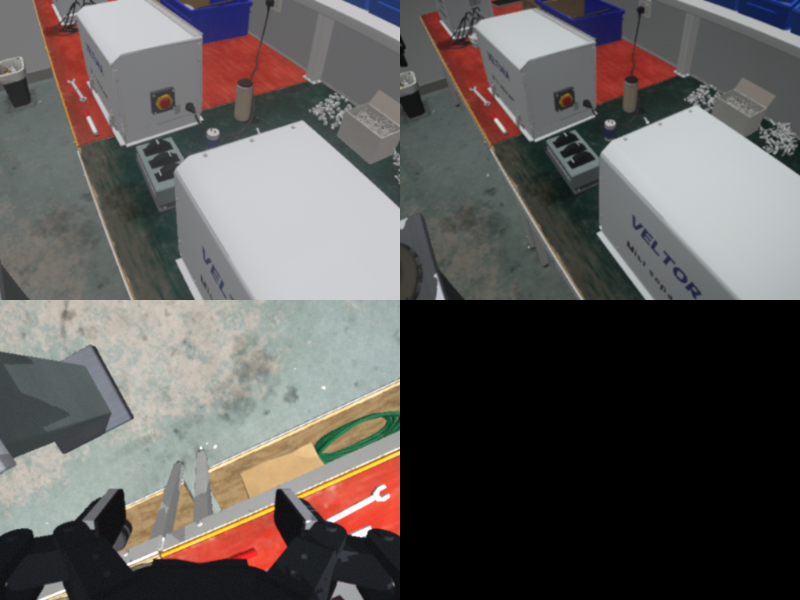

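The box lies near (580, 77), between two tall white machines (scene panel ≈(160,165), machines left ≈(140,75) and right ≈(290,210)). The next step is a depth height map to see the clearances, plus a closer crop.

```bash
python3 - <<'E'
from h import *
np.set_printoptions(precision=0,suppress=True,linewidth=250)
H=np.full((24,30),-99.);ims=[]
for cam in ["scene","side"]:
    c=capture(cam);ims.append(cv2.resize(c["color"][150:300,150:350],(400,300),interpolation=cv2.INTER_CUBIC))
    for v in range(0,384,1):
        for u in range(0,512,1):
            if c["depth"][v,u]>0:
                p=bydepth(c,(u,v)); i=int((p[0]-300)//25);j=int((p[1]+300)//25)
                if 0<=i<24 and 0<=j<30 and p[2]<700: H[i,j]=max(H[i,j],p[2])
print("cols y",np.arange(-300,450,25))
for i in range(24): print(300+25*i,H[i])
cv2.imwrite("pics/b.png",np.hstack(ims)[:,:,::-1])
E
```

```text
cols y [-300 -275 -250 -225 -200 -175 -150 -125 -100  -75  -50  -25    0   25   50   75  100  125  150  175  200  225  250  275  300  325  350  375  400  425]
300 [-99. -99. -99. -99. -99. -99. -99. -99. -99. -99. -99. -99. -99. -99. -99. -99. -99. -99. -99. -99. -99. -99. -99. -99. -99. -99. -99. -99. -99. -99.]
325 [-99. -99. -99. -99. -99. -99. -99. -99. -99. -99. -99. -99. -99. -99. -99. -99. -99. -99. -99. -99. -99. -99. -99. -99. -99. -99. -99. -99. -99. -99.]
350 [-99. -99. -99. -99. -99. -99. -99. -99. -99. -99. -99. -99. -99. -99. -99. -99. -99. -99. -99. -99. -99. -99. -99. -99. -99. -99. -99. -99. -99. -99.]
375 [-99.  -3.  -2.  -3.  -1.  -1.  -1.  -1.  -1.  -2.  -2.  -1.   0.   1.  -0.  -1.  -1.  -3.  -1.  -2.  -1.   2.   1.  -1.  -1.   2.   0.   3.   2.   1.]
400 [2. 3. 3. 3. 5. 4. 3. 4. 3. 4. 4. 3. 5. 5. 4. 4. 3. 4. 5. 5. 6. 5. 5. 5. 4. 5. 5. 5. 5. 3.]
425 [3. 2. 4. 4. 3. 4. 4. 4. 4. 3. 4. 5. 4. 4. 5. 4. 4. 4. 5. 5. 5. 4. 4. 5. 4. 4. 5. 4. 5. 4.]
450 [ 3.  2.  2.  5.  4.  4.  4.  4.  4.  4.  5.  4.  5.  5.  4.  5.  5.  5.  5.  5.  4.  3.  4.  4.  4. 19. 19. 21. 18. 19.]
[... 1892 characters left out ...]
 -99.   2.  24.  23.   2.   4.   4. 283. 283. 283. 283. 283. 283. 284. 283.]
800 [-99. -99. -99. -99. -99. -99. -99. -99. -99. -99. -99. -99. -99. -99. -99. -99.   2.  17.   4.   4.   3.   5.   5.   3.   4.   3. -99. -99. -99. -99.]
825 [-99. -99. -99. -99. -99. -99. -99. -99. -99. -99. -99. -99. -99. -99. -99. -99.   3.  12.   8.   4.   4.   4.   4.   5.   5.   5.   5.   3. -99. -99.]
850 [-99. -99. -99. -99. -99. -99. -99. -99. -99. -99. -99. -99. -99. -99. -99.  33.   3.   6.  10.   3. 122. 100.   4.   3.   5.   4.   4.   6.   4.   3.]
875 [-99. -99. -99. -99. -99. -99. -99. -99. -99. -99. -99. -99. -99. -99. -99.  32.  24.  22.   9. 128. 133. 132.   4.   4.   5.   4.   4.   5.   5.   5.]
```

View pics/b.png

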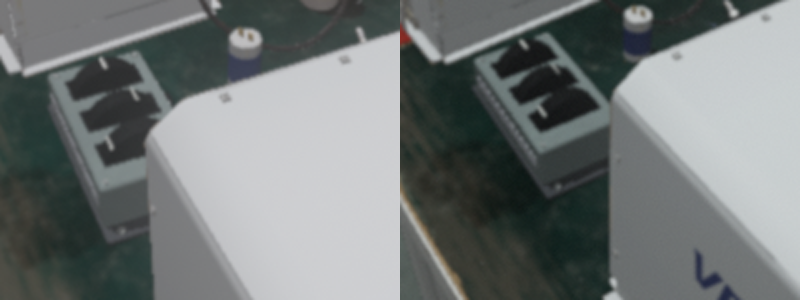

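```bash
cat >> h.py <<'E'
def go(p,yaw=None):
    "print tool-axis shift to world point p at current tool pose; az to make tool x point to -x (yaw offset)"
    s=sense();M=rot(s["ee_rot"]);d=M.T@(np.array(p)-s["eef_pos"])
    print("t",s["time_s"],"pos",np.round(s["eef_pos"],1),"toolx",np.round(M[:,0],3),"tooly",np.round(M[:,1],3),"shift",np.round(d,1),"F",np.round(s["force"],1),"j",np.round(s["joints"],2))
E
python3 - <<'E'
from h import *
go([430,77,300])
c=capture("wrist");print(np.round(c["mount"],2),c["fx"])
E
```

```text
t 1.3 pos [229.7 472.1 231.3] toolx [-0.899  0.438  0.   ] tooly [ 0.438  0.899 -0.   ] shift [-352.9 -267.6  -68.7] F [-0.6 -0.2 -0.4] j [ 0.89  0.31  1.5   0.    1.33 -0.22]
[[   0.      0.97    0.26   65.64]
 [   1.     -0.     -0.      1.24]
 [  -0.      0.26   -0.97 -142.81]
 [   0.      0.      0.      1.  ]] 319.5346827493141
```

```bash
python3 -m jog '[{"tx":-42,"ty":-41,"tz":-14,"az":-0.151,"jaw":1},{"tx":-35,"ty":-47,"tz":-14,"az":-0.151,"jaw":1},{"tx":-28,"ty":-52,"tz":-14,"az":-0.151,"jaw":1},{"tx":-20,"ty":-56,"tz":-14,"jaw":1},{"tx":-20,"ty":-56,"tz":-14,"jaw":1}]' 20; python3 -c "
from h import *
go([480,77,300])"
```

```text
t 1.35 pos [229.7 472.1 231.3] toolx [-0.899  0.437 -0.   ] tooly [ 0.437  0.899 -0.   ] shift [-397.9 -245.8  -68.7] F [ 0.6 -0.2 -0.1] j [ 0.89  0.31  1.5  -0.    1.33 -0.22]schema error: expected keys tx, ty, tz, ax, ay, az, jaw
```

All keys are needed.

```bash
python3 -m jog '[{"tx":-42,"ty":-41,"tz":-14,"ax":0,"ay":0,"az":-0.151,"jaw":1},{"tx":-35,"ty":-47,"tz":-14,"ax":0,"ay":0,"az":-0.151,"jaw":1},{"tx":-28,"ty":-52,"tz":-14,"ax":0,"ay":0,"az":-0.151,"jaw":1},{"tx":-20,"ty":-56,"tz":-14,"ax":0,"ay":0,"az":0,"jaw":1},{"tx":-20,"ty":-56,"tz":-14,"ax":0,"ay":0,"az":0,"jaw":1}]' 20; python3 -c "
from h import *
go([480,77,300])"
```

```text
time_s: 1.98
eef_pos: [327.7, 194.3, 301.4]
ee_rot: [0.0, 0.003, 1.0, 0.0]
force: [1.2, -0.4, 0.2]
grip_width: 0.001
grip_force: 0.0
t 1.975 pos [327.7 194.3 301.4] toolx [-1.     0.006 -0.001] tooly [0.006 1.    0.   ] shift [-153.  -116.4    1.5] F [ 1.2 -0.4  0.2] j [ 0.23 -0.06  1.75 -0.    1.46 -1.34]
```

```bash
python3 -m jog '[{"tx":-40,"ty":-40,"tz":8,"ax":0,"ay":0,"az":0,"jaw":1},{"tx":-48,"ty":-38,"tz":8,"ax":0,"ay":0,"az":0,"jaw":1},{"tx":-50,"ty":-38,"tz":8,"ax":0,"ay":0,"az":0,"jaw":1},{"tx":-52,"ty":0,"tz":8,"ax":0,"ay":0,"az":0,"jaw":1},{"tx":0,"ty":0,"tz":0,"ax":0,"ay":0,"az":0.006,"jaw":1}]'; python3 - <<'E'
from h import *
np.set_printoptions(precision=1,suppress=True)
s=sense();c=capture("wrist");print(s["eef_pos"],s["ee_rot"],s["force"])
for q,z in [("preset_box",0),("slot_left",60),("slot_middle",60),("slot_right",60),("wheel_left",85)]:
    for r in (place_of if q!="wheel_left" else find_in)(q,"wrist")[:3]: print(q,round(r["conf"],2),np.array(r["centre"]),onplane(c,r["centre"],z,s))
cv2.imwrite("pics/c.png",cv2.resize(c["color"],(800,600),interpolation=cv2.INTER_CUBIC)[:,:,::-1])
np.savez("c.npz",s=s,c=c)
E
```

```text
time_s: 2.6
eef_pos: [517.8, 78.6, 266.5]
ee_rot: [-0.002, 0.007, 1.0, 0.0]
force: [-0.7, -0.2, -0.2]
grip_width: 0.003
grip_force: 0.0
[517.8  78.6 266.5] [-0.  0.  1.  0.] [-0.7 -0.2 -0.2]
preset_box 0.75 [253.9 211.3] [584.8  77.2   0. ]
slot_left 0.66 [297.2 226.6] [585.  127.8  60. ]
slot_middle 0.76 [253.1 227.4] [585.2  76.5  60. ]
slot_right 0.63 [213.9 222.9] [579.1  31.1  60. ]
wheel_left 0.97 [299.  228.5] [577.8 126.5  85. ]
```

View pics/c.png

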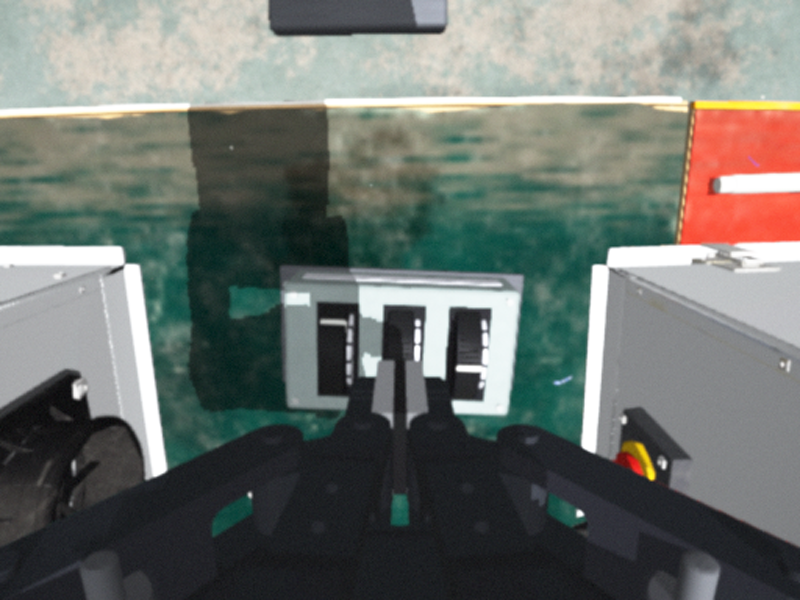

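The box is in the middle with its deck at ≈(285–520, 280–412). Image right is the box's left. The left wheel's line is at (470,368), toward the back, the right wheel's is at (335,322), toward the front, and the middle one is hidden by the fingers. Next, a sharper crop.

```bash
python3 - <<'E'
from h import *
np.set_printoptions(precision=1,suppress=True)
d=np.load("c.npz",allow_pickle=True);s=d["s"].item();c=d["c"].item()
im=c["color"][165:275,175:341]
cv2.imwrite("pics/d.png",cv2.resize(im,None,fx=4.8,fy=4.8,interpolation=cv2.INTER_CUBIC)[:,:,::-1])
for n,p,z in [("FR",(184,180),60),("FL",(331,184),60),("BL",(325,265),60),("BR",(186,262),60)]: print(n,onplane(c,p,z,s))
E
```

```text
FR [527.7  -0.   60. ]
FL [534.6 164.9  60. ]
BL [634.8 162.5  60. ]
BR [628.5  -4.9  60. ]
```

View pics/d.png

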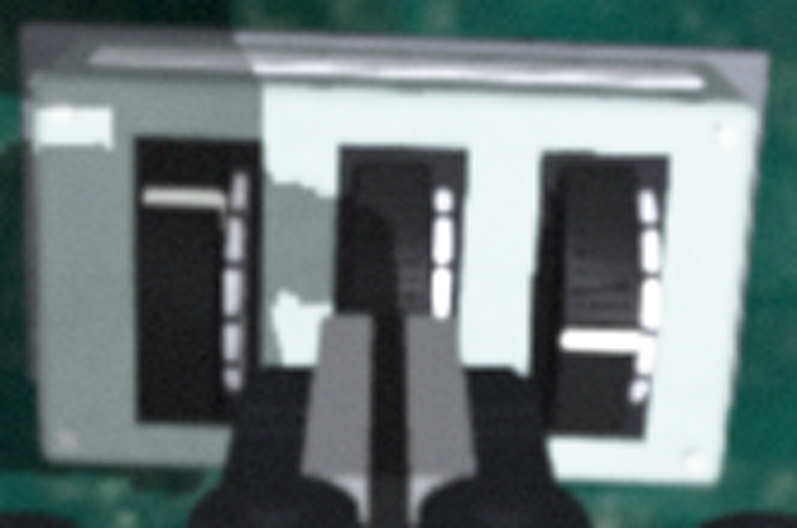

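```bash
python3 - <<'E'
from h import *
np.set_printoptions(precision=1,suppress=True)
d=np.load("c.npz",allow_pickle=True);s=d["s"].item();c=d["c"].item()
C=np.array([582,79]);X=np.array([1,-.038]);Y=np.array([.038,1])
for n,y in [("L",48),("M",0),("R",-48)]:
  for k in range(5):
    a=np.radians(24*(k-2));p=C+X*36*np.sin(a)+Y*y
    q=proj(c,[*p,49+36*np.cos(a)],s);print(n,k,np.array([(q[0]-175)*4.8,(q[1]-165)*4.8]))
go([580,31,150])
E
```

```text
L 0 [597.1 201.5]
L 1 [599.  264.2]
L 2 [597.  329.9]
L 3 [591.3 384.1]
L 4 [583.5 416. ]
M 0 [387.8 196.7]
M 1 [386.6 259.4]
M 2 [385.  325.3]
M 3 [383.5 379.6]
M 4 [382.3 411.7]
R 0 [178.2 191.8]
R 1 [173.7 254.5]
R 2 [172.6 320.3]
R 3 [175.2 374.8]
R 4 [180.7 407.1]
t 2.9 pos [515.6  79.7 269.7] toolx [-1.  0. -0.] tooly [ 0.  1. -0.] shift [-64.8 -48.  119.8] F [ 0.  -0.3  0.1] j [-0.1  0.3  1.4 -0.   1.4 -1.6]
```

Left reads 2 and right reads 0. The middle wheel is at 2–4 (hidden). Box centre ≈(583,80), yaw ≈ −0.038. I'll go to the right wheel first.

```bash
python3 -m jog '[{"tx":-12,"ty":-10,"tz":35,"ax":0,"ay":0,"az":0,"jaw":1},{"tx":-12,"ty":-10,"tz":35,"ax":0,"ay":0,"az":0,"jaw":1},{"tx":-12,"ty":-10,"tz":40,"ax":0,"ay":0,"az":0,"jaw":1},{"tx":-12,"ty":-11,"tz":40,"ax":0,"ay":0,"az":0,"jaw":1},{"tx":-10,"ty":-10,"tz":25,"ax":0,"ay":0,"az":0.038,"jaw":1}]'; python3 -m jog '[{"tx":0,"ty":0,"tz":0,"ax":0,"ay":0,"az":0,"jaw":1},{"tx":0,"ty":0,"tz":2,"ax":0,"ay":0,"az":0,"jaw":1}]'; python3 - <<'E'
from h import *
np.set_printoptions(precision=1,suppress=True)
go([573.5,28.3,92])
s=sense();c=capture("wrist")
cv2.imwrite("pics/e.png",cv2.resize(c["color"][100:384],None,fx=1.56,fy=1.56,interpolation=cv2.INTER_CUBIC)[:,:,::-1])
C=np.array([583,80]);X=np.array([1,-.038]);Y=np.array([.038,1])
for n,y in [("L",48),("M",0),("R",-48)]:
  for k in range(5):
    a=np.radians(24*(k-2));p=C+X*36*np.sin(a)+Y*y
    q=proj(c,[*p,49+36*np.cos(a)],s);print(n,k,np.array([(q[0])*1.56,(q[1]-100)*1.56]))
E
```

```text
time_s: 3.52
eef_pos: [573.1, 27.6, 92.7]
ee_rot: [-0.0, 0.025, 1.0, 0.0]
force: [0.6, 0.5, 0.6]
grip_width: -0.003
grip_force: 0.0
time_s: 3.78
eef_pos: [573.8, 28.1, 93.5]
ee_rot: [0.001, 0.025, 1.0, -0.0]
force: [0.6, 0.3, -0.0]
grip_width: 0.0
grip_force: 0.0
t 3.775 pos [573.8  28.1  93.5] toolx [-1.  0. -0.] tooly [ 0.  1. -0.] shift [0.3 0.2 1.5] F [ 0.6  0.3 -0. ] j [-0.2  0.6  1.5  0.   1.1 -1.7]
L 0 [684.8 149.2]
L 1 [694.2 191.2]
L 2 [692.9 235.5]
L 3 [681.6 270. ]
L 4 [664.2 287.5]
M 0 [546.9 150.8]
M 1 [552.  193.2]
M 2 [551.6 238. ]
M 3 [545.8 272.7]
M 4 [536.7 290.1]
R 0 [406.  152.3]
R 1 [406.7 194.9]
R 2 [407.1 239.8]
R 3 [407.2 274.6]
R 4 [407.  291.9]
```

View pics/e.png

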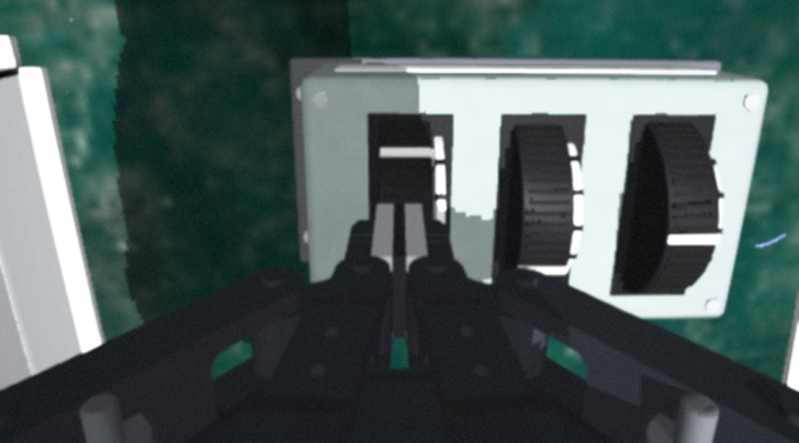

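Clear view: right line at (405,152) = 0, middle at (552,270) = 3, and left at (694,240) = 2. The projected model matches. Next I'll feel for the right wheel's top.

```bash
python3 -m jog '[{"tx":0,"ty":0,"tz":4,"ax":0,"ay":0,"az":0,"jaw":1},{"tx":0,"ty":0,"tz":1,"ax":0,"ay":0,"az":0,"jaw":1},{"tx":0,"ty":0,"tz":0,"ax":0,"ay":0,"az":0,"jaw":1}]';  python3 -m jog '[{"tx":0,"ty":0,"tz":1,"ax":0,"ay":0,"az":0,"jaw":1},{"tx":0,"ty":0,"tz":0,"ax":0,"ay":0,"az":0,"jaw":1}]'
```

```text
time_s: 4.2
eef_pos: [573.6, 27.8, 87.2]
ee_rot: [0.0, 0.025, 1.0, 0.0]
force: [-1.1, -0.1, 2.3]
grip_width: 0.003
grip_force: 1.1
time_s: 4.45
eef_pos: [573.8, 27.8, 86.4]
ee_rot: [0.0, 0.025, 1.0, 0.0]
force: [-0.5, 1.2, 5.9]
grip_width: 0.001
grip_force: 3.0
```

```bash
python3 -m jog '[{"tx":0,"ty":0,"tz":1,"ax":0,"ay":0,"az":0,"jaw":1},{"tx":0,"ty":0,"tz":0,"ax":0,"ay":0,"az":0,"jaw":1}]';  python3 -m jog '[{"tx":-3,"ty":0,"tz":0,"ax":0,"ay":0,"az":0,"jaw":1},{"tx":-3,"ty":0,"tz":0,"ax":0,"ay":0,"az":0,"jaw":1}]'
```

```text
time_s: 4.7
eef_pos: [573.9, 27.8, 85.8]
ee_rot: [0.001, 0.025, 1.0, 0.0]
force: [-3.1, 2.8, 8.8]
grip_width: 0.005
grip_force: 4.4
time_s: 4.95
eef_pos: [580.1, 27.4, 85.9]
ee_rot: [0.001, 0.025, 1.0, -0.0]
force: [-1.3, 1.8, 9.6]
grip_width: 0.001
grip_force: 4.2
```

```bash
python3 -m jog '[{"tx":-3,"ty":0,"tz":0,"ax":0,"ay":0,"az":0,"jaw":1},{"tx":-3,"ty":0,"tz":0,"ax":0,"ay":0,"az":0,"jaw":1},{"tx":-3,"ty":0,"tz":0,"ax":0,"ay":0,"az":0,"jaw":1},{"tx":0,"ty":0,"tz":0,"ax":0,"ay":0,"az":0,"jaw":1}]'
```

```text
time_s: 5.45
eef_pos: [589.2, 26.9, 85.8]
ee_rot: [0.001, 0.025, 1.0, -0.0]
force: [-1.1, 0.9, 7.8]
grip_width: 0.002
grip_force: 4.0
```

```bash
cat >> h.py <<'E'
def lines():
    "brightness along each wheel's rim -> setting of its white line"
    s=sense();c=capture("wrist");g=c["color"].min(2).astype(np.float32)
    C=np.array([583,80]);X=np.array([1,-.038]);Y=np.array([.038,1]);out={}
    K=np.arange(-.5,4.51,.05)
    for n,y in [("L",48),("M",0),("R",-48)]:
        b=[]
        for k in K:
            a=np.radians(24*(k-2))
            v=[g[int(round(q[1])),int(round(q[0]))] for o in (-6,-4,-2,0,2,4,6) for p in [C+X*36*np.sin(a)+Y*(y+o)] for q in [proj(c,[*p,49+36*np.cos(a)],s)] if 0<=q[0]<511.4 and 0<=q[1]<383.4]
            b.append(np.median(v) if v else 0)
        b=np.array(b);i=b.argmax();m=b>(b.max()+np.median(b))/2
        out[n]=(round(float(K[m].mean()),2),round(float(np.ptp(K[m])),2),float(b.max()),float(np.median(b)))
    print(np.round(s["eef_pos"],1),"F",np.round(s["force"],1),"t",s["time_s"],out);return c
E
python3 -m jog '[{"tx":0,"ty":0,"tz":-8,"ax":0,"ay":0,"az":0,"jaw":1},{"tx":15,"ty":0,"tz":0,"ax":0,"ay":0,"az":0,"jaw":1},{"tx":0,"ty":0,"tz":0,"ax":0,"ay":0,"az":0,"jaw":1}]'; python3 - <<'E'
from h import *
c=lines()
cv2.imwrite("pics/f.png",cv2.resize(c["color"][100:384],None,fx=1.56,fy=1.56,interpolation=cv2.INTER_CUBIC)[:,:,::-1])
E
```

```text
time_s: 5.82
eef_pos: [573.1, 27.7, 93.0]
ee_rot: [-0.0, 0.025, 1.0, -0.0]
force: [-0.1, 0.8, -0.3]
grip_width: 0.0
grip_force: 0.0
[573.1  27.7  93. ] F [-0.1  0.8 -0.3] t 5.825 {'L': (2.1, 0.2, 255.0, 44.0), 'M': (2.85, 0.2, 254.0, 47.0), 'R': (1.02, 0.25, 229.0, 31.0)}
```

View pics/f.png

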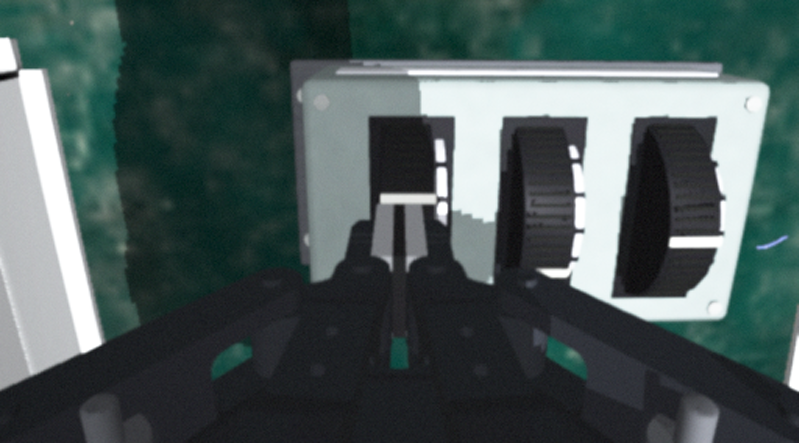

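The right line at (407,198) shows it reached setting 1, so the stroke works. I'll repeat it.

```bash
python3 -m jog '[{"tx":0,"ty":0,"tz":5,"ax":0,"ay":0,"az":0,"jaw":1},{"tx":0,"ty":0,"tz":2,"ax":0,"ay":0,"az":0,"jaw":1},{"tx":0,"ty":0,"tz":1,"ax":0,"ay":0,"az":0,"jaw":1},{"tx":0,"ty":0,"tz":0,"ax":0,"ay":0,"az":0,"jaw":1}]';  python3 -m jog '[{"tx":-3,"ty":0,"tz":0,"ax":0,"ay":0,"az":0,"jaw":1},{"tx":-3,"ty":0,"tz":0,"ax":0,"ay":0,"az":0,"jaw":1},{"tx":-3,"ty":0,"tz":0,"ax":0,"ay":0,"az":0,"jaw":1},{"tx":-3,"ty":0,"tz":0,"ax":0,"ay":0,"az":0,"jaw":1},{"tx":-3,"ty":0,"tz":0,"ax":0,"ay":0,"az":0,"jaw":1}]'
python3 -m jog '[{"tx":0,"ty":0,"tz":0,"ax":0,"ay":0,"az":0,"jaw":1},{"tx":0,"ty":0,"tz":-10,"ax":0,"ay":0,"az":0,"jaw":1},{"tx":0,"ty":26,"tz":-5,"ax":0,"ay":0,"az":0,"jaw":1},{"tx":0,"ty":22,"tz":5,"ax":0,"ay":0,"az":0,"jaw":1},{"tx":0,"ty":0,"tz":0,"ax":0,"ay":0,"az":0,"jaw":1}]'; python3 -c "
from h import *
lines()"
```

```text
time_s: 6.38
eef_pos: [574.3, 27.5, 85.8]
ee_rot: [0.001, 0.025, 1.0, -0.0]
force: [-1.8, 0.0, 9.1]
grip_width: 0.002
grip_force: 4.4
time_s: 7.0
eef_pos: [589.7, 26.7, 85.9]
ee_rot: [0.001, 0.025, 1.0, -0.0]
force: [-2.2, 0.2, 7.3]
grip_width: 0.001
grip_force: 3.8
time_s: 7.62
eef_pos: [590.6, 75.9, 94.5]
ee_rot: [-0.001, 0.024, 1.0, 0.0]
force: [-0.3, -1.0, -0.5]
grip_width: 0.002
grip_force: 0.0
[590.6  75.9  94.5] F [-0.3 -1.  -0.5] t 7.625 {'L': (2.07, 0.25, 255.0, 44.0), 'M': (3.35, 2.3, 120.0, 39.0), 'R': (2.0, 0.2, 213.0, 26.0)}
```

```bash
python3 -m jog '[{"tx":0,"ty":0,"tz":5,"ax":0,"ay":0,"az":0,"jaw":1},{"tx":0,"ty":0,"tz":1.5,"ax":0,"ay":0,"az":0,"jaw":1},{"tx":0,"ty":0,"tz":0,"ax":0,"ay":0,"az":0,"jaw":1}]';  python3 -m jog '[{"tx":0,"ty":0,"tz":1,"ax":0,"ay":0,"az":0,"jaw":1},{"tx":0,"ty":0,"tz":0,"ax":0,"ay":0,"az":0,"jaw":1}]'; python3 -m jog '[{"tx":0,"ty":0,"tz":1,"ax":0,"ay":0,"az":0,"jaw":1},{"tx":0,"ty":0,"tz":0,"ax":0,"ay":0,"az":0,"jaw":1}]'
```

```text
time_s: 8.05
eef_pos: [590.9, 74.4, 88.2]
ee_rot: [-0.0, 0.025, 1.0, -0.0]
force: [0.6, 0.1, -0.0]
grip_width: 0.001
grip_force: 0.0
time_s: 8.3
eef_pos: [590.9, 74.8, 87.3]
ee_rot: [-0.0, 0.025, 1.0, -0.0]
force: [1.0, -0.0, -0.9]
grip_width: 0.001
grip_force: 0.0
time_s: 8.55
eef_pos: [590.9, 74.9, 86.3]
ee_rot: [-0.0, 0.025, 1.0, -0.0]
force: [0.5, -0.6, 0.0]
grip_width: 0.002
grip_force: 0.0
```

```bash
J='python3 -m jog'; python3 -m jog '[{"tx":0,"ty":0,"tz":1,"ax":0,"ay":0,"az":0,"jaw":1},{"tx":0,"ty":0,"tz":0,"ax":0,"ay":0,"az":0,"jaw":1}]' | grep -E 'force|pos'; python3 -m jog '[{"tx":0,"ty":0,"tz":1,"ax":0,"ay":0,"az":0,"jaw":1},{"tx":0,"ty":0,"tz":0,"ax":0,"ay":0,"az":0,"jaw":1}]' | grep -E 'force|pos'
```

```text
eef_pos: [590.8, 74.9, 85.2]
force: [-0.5, 0.2, 0.0]
grip_force: 0.0
eef_pos: [590.9, 74.8, 84.3]
force: [-0.1, 0.8, -0.5]
grip_force: 0.0
```

```bash
python3 -m jog '[{"tx":0,"ty":0,"tz":1,"ax":0,"ay":0,"az":0,"jaw":1},{"tx":0,"ty":0,"tz":0,"ax":0,"ay":0,"az":0,"jaw":1}]' | grep -E 'force|pos'; python3 -m jog '[{"tx":0,"ty":0,"tz":1,"ax":0,"ay":0,"az":0,"jaw":1},{"tx":0,"ty":0,"tz":0,"ax":0,"ay":0,"az":0,"jaw":1}]' | grep -E 'force|pos'
```

```text
eef_pos: [590.9, 74.9, 83.2]
force: [0.7, 0.5, 0.8]
grip_force: 0.0
eef_pos: [591.0, 74.8, 82.6]
force: [0.1, -0.0, 2.7]
grip_force: 1.1
```

```bash
python3 -m jog '[{"tx":0,"ty":0,"tz":1,"ax":0,"ay":0,"az":0,"jaw":1},{"tx":0,"ty":0,"tz":1,"ax":0,"ay":0,"az":0,"jaw":1},{"tx":0,"ty":0,"tz":0,"ax":0,"ay":0,"az":0,"jaw":1}]' | grep -E 'force|pos'
```

```text
eef_pos: [591.3, 74.8, 81.2]
force: [-1.8, -0.6, 7.9]
grip_force: 4.0
```

```bash
python3 -m jog '[{"tx":0,"ty":0,"tz":0.5,"ax":0,"ay":0,"az":0,"jaw":1},{"tx":3,"ty":0,"tz":0,"ax":0,"ay":0,"az":0,"jaw":1},{"tx":3,"ty":0,"tz":0,"ax":0,"ay":0,"az":0,"jaw":1},{"tx":3,"ty":0,"tz":0,"ax":0,"ay":0,"az":0,"jaw":1}]' | grep -E 'force|pos';python3 -m jog '[{"tx":3,"ty":0,"tz":0,"ax":0,"ay":0,"az":0,"jaw":1},{"tx":3.5,"ty":0,"tz":0,"ax":0,"ay":0,"az":0,"jaw":1},{"tx":0,"ty":0,"tz":0,"ax":0,"ay":0,"az":0,"jaw":1}]' | grep -E 'force|pos'; python3 -m jog '[{"tx":0,"ty":0,"tz":-7,"ax":0,"ay":0,"az":0,"jaw":1},{"tx":0,"ty":0,"tz":0,"ax":0,"ay":0,"az":0,"jaw":1}]' | grep -E 'force|pos'; python3 -c "
from h import *
lines()"
```

```text
eef_pos: [583.1, 75.2, 81.2]
force: [0.9, -0.5, 9.1]
grip_force: 4.3
eef_pos: [576.1, 75.6, 81.1]
force: [-2.2, 0.1, 9.6]
grip_force: 4.5
eef_pos: [575.5, 75.7, 87.1]
force: [-0.2, 0.1, -0.6]
grip_force: 0.0
[575.5  75.7  87.1] F [-0.2  0.1 -0.6] t 11.05 {'L': (2.07, 0.25, 255.0, 43.0), 'M': (1.62, 1.05, 123.0, 31.0), 'R': (2.05, 0.2, 216.0, 29.0)}
```

The middle is probably at 2 (hidden). Second stroke.

```bash
python3 -m jog '[{"tx":-15.5,"ty":0,"tz":0,"ax":0,"ay":0,"az":0,"jaw":1},{"tx":0,"ty":0,"tz":5,"ax":0,"ay":0,"az":0,"jaw":1},{"tx":0,"ty":0,"tz":1,"ax":0,"ay":0,"az":0,"jaw":1},{"tx":0,"ty":0,"tz":1,"ax":0,"ay":0,"az":0,"jaw":1},{"tx":0,"ty":0,"tz":0,"ax":0,"ay":0,"az":0,"jaw":1}]' | grep -E 'force|pos'; python3 -m jog '[{"tx":3,"ty":0,"tz":0,"ax":0,"ay":0,"az":0,"jaw":1},{"tx":3,"ty":0,"tz":0,"ax":0,"ay":0,"az":0,"jaw":1},{"tx":3,"ty":0,"tz":0,"ax":0,"ay":0,"az":0,"jaw":1},{"tx":3,"ty":0,"tz":0,"ax":0,"ay":0,"az":0,"jaw":1},{"tx":3,"ty":0,"tz":0,"ax":0,"ay":0,"az":0,"jaw":1}]' | grep -E 'force|pos'; python3 -m jog '[{"tx":0,"ty":0,"tz":0,"ax":0,"ay":0,"az":0,"jaw":1},{"tx":0,"ty":0,"tz":-10,"ax":0,"ay":0,"az":0,"jaw":1},{"tx":0,"ty":24,"tz":-7,"ax":0,"ay":0,"az":0,"jaw":1},{"tx":0,"ty":24,"tz":5,"ax":0,"ay":0,"az":0,"jaw":1},{"tx":0,"ty":0,"tz":0,"ax":0,"ay":0,"az":0,"jaw":1}]' | grep -E 'force|pos'; python3 -c "
from h import *
lines()"
```

```text
eef_pos: [591.6, 74.7, 81.0]
force: [1.7, -1.6, 9.2]
grip_force: 4.6
eef_pos: [576.3, 75.5, 80.9]
force: [3.5, -0.8, 10.1]
grip_force: 4.8
eef_pos: [577.4, 124.7, 91.3]
force: [0.2, -0.1, 0.2]
grip_force: 0.0
[577.4 124.7  91.3] F [ 0.2 -0.1  0.2] t 12.975 {'L': (1.75, 1.2, 129.0, 39.0), 'M': (0.95, 0.2, 232.0, 31.0), 'R': (2.05, 0.2, 224.0, 28.0)}
```

Middle = 1. Now the left wheel.

```bash
python3 -m jog '[{"tx":0,"ty":0,"tz":2,"ax":0,"ay":0,"az":0,"jaw":1},{"tx":0,"ty":0,"tz":1,"ax":0,"ay":0,"az":0,"jaw":1},{"tx":0,"ty":0,"tz":0,"ax":0,"ay":0,"az":0,"jaw":1}]' | grep -E 'force|pos'; python3 -m jog '[{"tx":0,"ty":0,"tz":1,"ax":0,"ay":0,"az":0,"jaw":1},{"tx":0,"ty":0,"tz":0,"ax":0,"ay":0,"az":0,"jaw":1}]' | grep -E 'force|pos';python3 -m jog '[{"tx":0,"ty":0,"tz":1,"ax":0,"ay":0,"az":0,"jaw":1},{"tx":0,"ty":0,"tz":0,"ax":0,"ay":0,"az":0,"jaw":1}]' | grep -E 'force|pos'
```

```text
eef_pos: [578.3, 123.1, 88.8]
force: [-1.2, 0.7, -0.5]
grip_force: 0.0
eef_pos: [578.3, 123.5, 87.8]
force: [-0.1, 0.2, -0.2]
grip_force: 0.0
eef_pos: [578.3, 123.5, 86.8]
force: [0.3, 0.2, 0.2]
grip_force: 0.0
```

```bash
python3 -m jog '[{"tx":0,"ty":0,"tz":1,"ax":0,"ay":0,"az":0,"jaw":1},{"tx":0,"ty":0,"tz":0,"ax":0,"ay":0,"az":0,"jaw":1}]' | grep -E 'force|pos'; python3 -m jog '[{"tx":0,"ty":0,"tz":1,"ax":0,"ay":0,"az":0,"jaw":1},{"tx":0,"ty":0,"tz":0,"ax":0,"ay":0,"az":0,"jaw":1}]' | grep -E 'force|pos'
```

```text
eef_pos: [578.4, 123.5, 85.9]
force: [-0.9, 0.0, 1.6]
grip_force: 0.5
eef_pos: [578.5, 123.5, 85.2]
force: [-0.3, -0.4, 4.7]
grip_force: 2.1
```

```bash
python3 -m jog '[{"tx":0,"ty":0,"tz":1,"ax":0,"ay":0,"az":0,"jaw":1},{"tx":0,"ty":0,"tz":0.5,"ax":0,"ay":0,"az":0,"jaw":1},{"tx":0,"ty":0,"tz":0,"ax":0,"ay":0,"az":0,"jaw":1}]' | grep -E 'force|pos'; python3 -m jog '[{"tx":-3,"ty":0,"tz":0,"ax":0,"ay":0,"az":0,"jaw":1},{"tx":-3,"ty":0,"tz":0,"ax":0,"ay":0,"az":0,"jaw":1},{"tx":-3,"ty":0,"tz":0,"ax":0,"ay":0,"az":0,"jaw":1},{"tx":-3,"ty":0,"tz":0,"ax":0,"ay":0,"az":0,"jaw":1},{"tx":-3,"ty":0,"tz":0,"ax":0,"ay":0,"az":0,"jaw":1}]' | grep -E 'force|pos'; python3 -m jog '[{"tx":0,"ty":0,"tz":0,"ax":0,"ay":0,"az":0,"jaw":1},{"tx":0,"ty":0,"tz":-15,"ax":0,"ay":0,"az":0,"jaw":1},{"tx":20,"ty":-24,"tz":-20,"ax":0,"ay":0,"az":0,"jaw":1},{"tx":30,"ty":-24,"tz":-40,"ax":0,"ay":0,"az":0,"jaw":1},{"tx":30,"ty":0,"tz":-40,"ax":0,"ay":0,"az":0,"jaw":1}]' | grep -E 'force|pos'; python3 -m jog '[{"tx":0,"ty":0,"tz":-20,"ax":0,"ay":0,"az":0,"jaw":1},{"tx":0,"ty":0,"tz":0,"ax":0,"ay":0,"az":0,"jaw":1},{"tx":0,"ty":0,"tz":0,"ax":0,"ay":0,"az":0,"jaw":1}]' | grep -E 'force|pos'; python3 - <<'E'
from h import *
c=lines()
cv2.imwrite("pics/g.png",cv2.resize(c["color"][100:384],None,fx=1.56,fy=1.56,interpolation=cv2.INTER_CUBIC)[:,:,::-1])
E
```

```text
eef_pos: [578.7, 123.6, 84.2]
force: [-2.2, 0.6, 8.3]
grip_force: 4.3
eef_pos: [594.1, 122.7, 84.3]
force: [-2.6, 0.9, 8.6]
grip_force: 3.9
eef_pos: [509.9, 77.7, 199.7]
force: [0.4, 1.2, 1.0]
grip_force: 0.0
eef_pos: [510.7, 78.9, 217.3]
force: [0.1, 0.6, -0.8]
grip_force: 0.0
[510.7  78.9 217.3] F [ 0.1  0.6 -0.8] t 16.4 {'L': (3.15, 0.4, 250.0, 48.0), 'M': (0.86, 2.4, 82.0, 42.0), 'R': (2.02, 0.25, 209.0, 28.0)}
```

View pics/g.png

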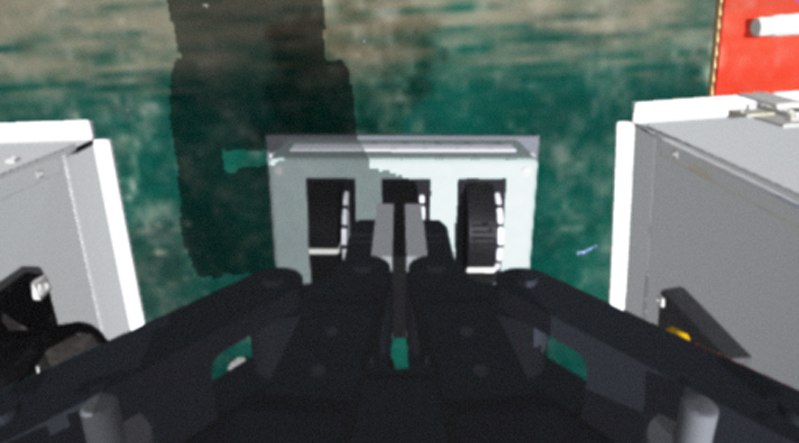

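Left reads about 3 (line at (481,270)) and right reads 2 (line at (325,250)); the middle is hidden by the fingers. A sideways, higher view will confirm all three.

```bash
python3 -m jog '[{"tx":0,"ty":-24,"tz":-40,"ax":0,"ay":0,"az":0,"jaw":1},{"tx":-20,"ty":-24,"tz":-40,"ax":0,"ay":0,"az":0,"jaw":1},{"tx":-20,"ty":0,"tz":0,"ax":0,"ay":0,"az":0,"jaw":1},{"tx":0,"ty":0,"tz":0,"ax":0,"ay":0,"az":0,"jaw":1},{"tx":0,"ty":0,"tz":0,"ax":0,"ay":0,"az":0,"jaw":1}]' | grep -E 'force|pos'; python3 - <<'E'
from h import *
c=lines()
cv2.imwrite("pics/h.png",cv2.resize(c["color"][130:270,190:390],None,fx=4,fy=4,interpolation=cv2.INTER_CUBIC)[:,:,::-1])
E
```

```text
eef_pos: [547.9, 29.2, 297.2]
force: [0.2, -0.4, -0.0]
grip_force: 0.0
[547.9  29.2 297.2] F [ 0.2 -0.4 -0. ] t 17.075 {'L': (3.07, 0.35, 250.0, 47.0), 'M': (0.97, 0.25, 255.0, 44.0), 'R': (2.0, 0.3, 255.0, 43.0)}
```

View pics/h.png

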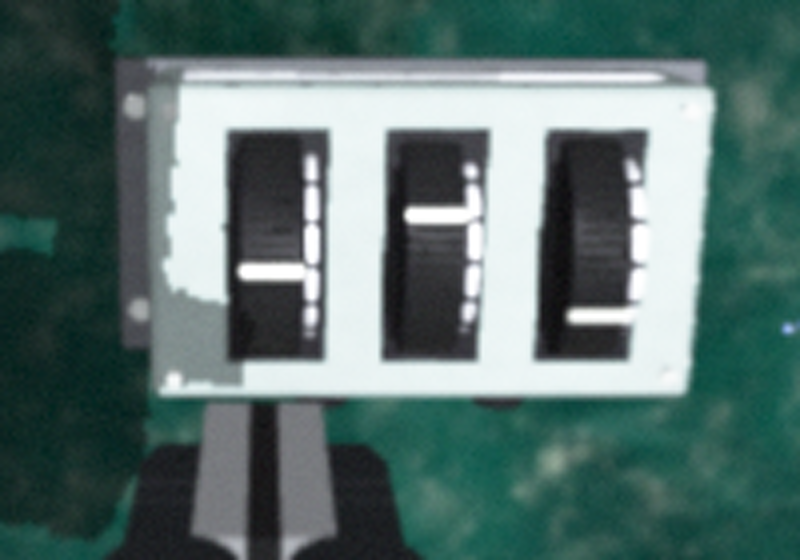

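All three wheels show clearly: left line at (600,317) = 3, middle at (440,215) = 1, right at (272,271) = 2. The robot is clear of everything.

```bash
python3 -c "
from h import *
print(finish_job())"
```

```text
the job is handed in; nothing more can be done
None
```

The box reads 3-1-2 from left to right, checked in a final wrist picture with the robot clear of everything. I handed it in at about 17 s, with the highest push I read on a wheel about 10 N.

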